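Draw the torch's battery and lay it on charge

TASK

The grey torch strapped to the bench needs its battery charged. Draw the battery stick straight out of the torch's tail by its cap, against the spring catch, and lay it down on the bench; then take it round the middle and lay it in the charging cradle, settled in both V-rests with its cap between the two cheeks, and let it go there. Do not drop the battery or disturb the jar, the mug and the screwdriver.

Things in the scene. Friction and masses are not known exactly. Their poses are not given: they have to be found in the camera images.
- torch: Grey torch, level, strapped in a mount fixed to the bench. Origin on the bench under the tail opening; x axis level, out of the tail along the torch (the pull direction), z up. Barrel 36 mm outside, axis 62 mm up, x = 0 to -200 mm, then the head, 58 mm wide, to -280 mm. Mount base plate 8 mm thick, 76 mm wide, x = -205 to -20 mm; nothing lies under the cap. Catch boss at x = -87, top 90 mm up.
- torch_tail (a point): Centre of the torch's tail opening (bore 27 mm), 62 mm above the bench, axes as the torch's. A spring ball catch in the barrel sits in the battery's groove: a straight level pull of about 10 to 20 N along x frees it within 6 mm; it still drags on the next 10 mm, then the battery slides freely and is clear after 105 mm of travel in all.
- battery_mid (a point): Middle of the battery stick, on its axis: the place to take it for the cradle. x axis along the stick to the cap. Black round body 24 mm thick, x = -62 (tip) to +40 mm, with a 17 mm waist (catch groove) at x = -52 to -42; cap x = +40 to +74 mm. About 0.13 kg. At the start inside the torch, level, axis 61 mm up. Lying on the bench it rests on tip and cap, this point 14 mm up.
- battery_cap (a point): Centre of the battery's black eight-sided cap, 32 mm across flats, 34 mm long, on the axis, 57 mm from battery_mid. At the start it is all that shows of the battery, right against the tail opening, 61 mm above the bench, with two upright flats left and right to grip from above.
- charger: Grey charging cradle screwed to the bench, 68 mm wide, x = -108 to +90 mm. Origin on the bench under the seat of the battery's middle; z up; x axis points to the end where the cap belongs. Base plate 8 mm thick. Two V-rests, 12 mm thick, at x = -32 and +32 mm, arms at 45 degrees, tops 36 mm apart and 41 mm up. Between them (x = -26 to +26 mm) it is open for fingers down to the base plate.
- charger_seat (a point): Where battery_mid lies when the battery is seated: 40 mm above the charger's origin; battery x axis along the charger's x axis, level. The round body rests in both V-rests. End faces: contact housing at x = -68 mm (46 mm high) and a stop at x = +81 mm (41 mm high), so the seated battery has about 6 mm of play at either end.
- charger_cheeks (a point): Place of the seated cap's centre, x = +57 mm from the seat, between two upright cheeks: inner faces at y = +22 and -22 mm, 6 mm thick, x = 44 to 86 mm, tops 53 mm above the bench. There is no room for fingers beside the cap.
- jar_mid (a point): Bystander: glass jar with a steel lid, 68 mm in diameter, 95 mm high; this point at its centre.
- mug_mid (a point): Bystander: steel mug, 76 mm in diameter, 80 mm high; this point at its centre, handle towards its y axis.
- driver: Bystander: wooden-handled screwdriver, 170 mm long, lying on the bench along its x axis; origin under its middle.
Mind the look-alikes: they are no part of the job. Leave any red look-alike of the charger alone. There is more than one size of the part that bears battery_mid; the job needs the larger.

How it is judged:
By the outcome, as a careful person would: the job done as asked, in the order asked, and still so for the second after the job is handed in, with the robot touching nothing.
It also fails if it takes over 64 s, if anything falls off the work surface, if the arm or the gripper's body presses on something with over 40 N, if the wrist force passes 120 N, or if a joint passes its speed limit or range.

ROBOT

A 6-joint arm with a two-finger parallel gripper is mounted at the origin on the work surface. World frame = base frame: x ahead of the robot, y to its left, z up, the work surface at z = 0. Lengths are in mm, angles in rad, forces in N, time in s.
With the tool pointing down it reaches from about 350 to 775 mm from the base axis. Payload 7.3 kg.
Tool frame: the origin (TCP) lies at the very end of the fingers, on their centre line; the grasp point (between the pads) lies 19 mm behind it; x points along the fingers, y is the direction in which the jaws open and shut, and the axes are right-handed (so a half turn about x gives the same grasp; the last joint's range is limited). The gripper opens to 92 mm and grips with 3 to 60 N. Pads are 19 mm wide; open, the fingers measure 130 mm over their backs; the gripper's body (75 mm by 190 mm) begins 47 mm behind the grasp point.
Start: joints at [-1.453, 0.342, 1.524, -0, 1.275, -0.146], TCP at [136.916, -506.852, 226.741] pointing down, gripper open.
Joint ranges: [-2.53, 2.53], [-0.77, 2.02], [0.04, 2.7], [-1, 4.14], [0.28, 2.66], [-3.11, 3.11]. Speed limits (rad/s): [2.57, 2.57, 3.14, 3.14, 3.14, 3.14].

INTERFACE

Orientations are given as [roll, pitch, yaw] about the fixed x, y, z axes, in that order (R = Rz(yaw) Ry(pitch) Rx(roll)).
In Python, from plant import sensors, capture, bot gives the robot as it stands.
- The arm moves only by the shell command python3 -m crank 'ROWS' [OPENING]. ROWS is JSON, a list of rows, each an object of numbers: "dx", "dy", "dz": the shift along the tool's x, y, z in cm; "spin": the turn about the tool's x in rad. A call has 1 to 20 rows; each row is the pose to reach, as a shift and turn from the pose commanded when the call began, along the tool's axes at that moment; what a row does not reach only later rows make up. A row lasts 1/12 s, in which the tool goes at most 41.7 mm and 7.16 degrees, less where a joint would pass 70% of its speed; a pose out of reach is approached as far as the arm can. A call with a gripper value outside its range is refused whole. OPENING is the opening in per cent of the stroke, from 0 (shut) to 100 (fully open), set as the call begins (- or left out, the last holds). The fingers move at their own pace and stop on an object; the grip force is fixed at half the most. Time passes only in rows, so rows that repeat a pose let the fingers close. It gives the time, the measured TCP pose, the force and the opening at its end, in the units of the state.
- sensors.get_obs(): the state, without advancing time (a new reading comes with each control period).
- capture(name): name is "scene" or "top"; returns a dict with "frame" (384x512x3 uint8, blue, green, red), "vfov" (degrees; the focal length in pixels is half the picture's height over the tangent of half this angle, whatever the lens; pixels are square), "cx", "cy" (the principal point, pixels), "view" (4x4, takes a point from world to camera coordinates). Camera axes: x right, y down, z forward; pixel columns grow to the right and rows downward; lengths in mm; the calibration is good to about 2 mm. A picture is of the moment at which its call begins. There is no depth.
- bot.close_job(): hands the job in, once; it reports no verdict.
The state is a dict: "time": time; "joint_positions": joint angles; "dq": joint speeds; "tau": joint torques, N m; "tool_pos": TCP position; "tcp_rot": TCP orientation; "contact_force": force on the tool from outside, world axes, zero at the start; "moment": the same for the moment, N m; "grip_width": finger opening in mm.
Only numpy, scipy, OpenCV 4.12 (cv2) and the standard library are available. Lean on these libraries where they do the work, as an engineer would, in place of code of your own. Each camera call takes 0.05 s, during which the arm holds its last target.

## Working session

There is one attempt and no reset: what is moved stays moved. The work goes in short steps, Python scripts to look and compute and a shell command to move; the robot and the scene stay as the last step left them, time stands still between calls to the robot, and variables do not carry over. Pictures are saved under pics/ and viewed, and the job is handed in when it is done.

```bash
ls; mkdir -p pics; python3 - <<'E'
from plant import sensors, capture, bot
import cv2
o=sensors.get_obs(); print(o)
for n in("scene","top"):
    c=capture(n); cv2.imwrite(f"pics/{n}0.png",cv2.resize(c["frame"],(800,600),interpolation=cv2.INTER_CUBIC)); print(n,c["vfov"],c["cx"],c["cy"],c["view"])
    import numpy as np; np.save(f"pics/{n}0.npy",c,allow_pickle=True)
E
```

```text
pics
{'time': 0.0, 'joint_positions': array([-1.45299556e+00,  3.42697846e-01,  1.52502640e+00, -4.94599169e-05,
        1.27540861e+00, -1.45975686e-01]), 'dq': array([ 0.00081525, -0.00155682,  0.0001688 , -0.00047238,  0.00013961,
        0.0001086 ]), 'tau': array([-4.38348679e-04, -4.31243920e+01, -2.44222856e+01,  7.18801282e-02,
        5.60044439e-02, -1.52467323e-04]), 'tool_pos': array([ 136.85187225, -506.4173296 ,  226.05460884]), 'tcp_rot': array([-1.68607427,  1.5692554 ,  1.71930927]), 'contact_force': array([-0.11065709, -0.32399422,  0.49346023]), 'moment': array([-0.01359469,  0.04050076,  0.07789702]), 'grip_width': 91.7887645807904}
scene 56.951018270703884 252.47469449373668 183.9540864318488 [[-8.99647500e-01  4.36403410e-01  1.36542875e-02  4.92208047e+02]
 [ 2.81557884e-01  6.03766975e-01 -7.45781870e-01 -6.59571885e+01]
 [-3.33705759e-01 -6.67096323e-01 -6.66050270e-01  1.12815387e+03]
 [ 0.00000000e+00  0.00000000e+00  0.00000000e+00  1.00000000e+00]]
top 42.1073339349722 253.64917908063208 196.39836782446437 [[ 9.20626153e-02 -9.95736103e-01 -5.83850359e-03 -7.88062988e+01]
 [-9.74404199e-01 -8.88795974e-02 -2.06486983e-01  5.20287909e+02]
 [ 2.05087620e-01  2.46987941e-02 -9.78431928e-01  1.18379404e+03]
 [ 0.00000000e+00  0.00000000e+00  0.00000000e+00  1.00000000e+00]]
```

View pics/scene0.png

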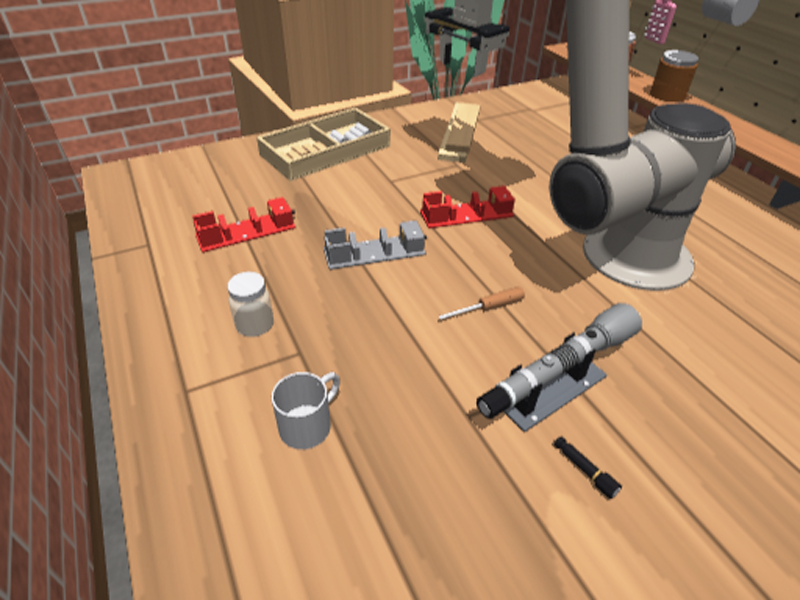

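View pics/top0.png

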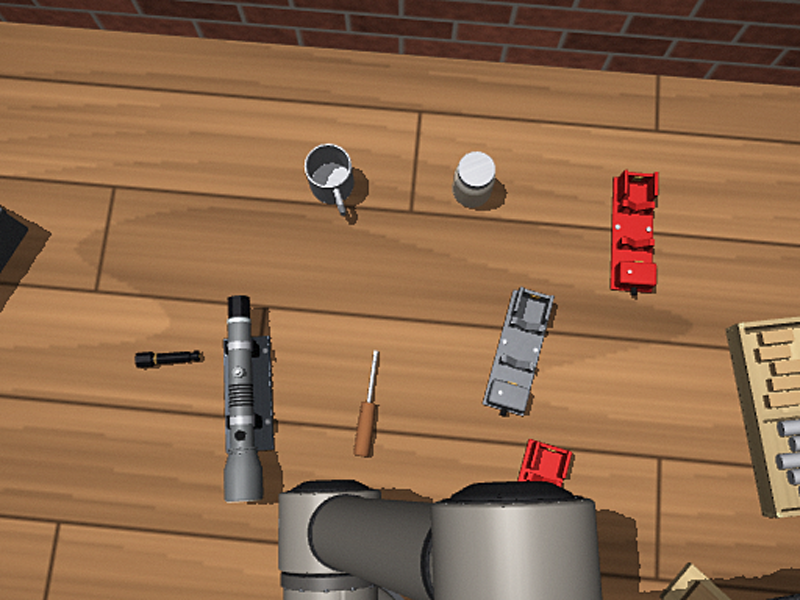

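The scene view shows the torch with its black cap at (490,402) and the grey charger at (375,245). A smaller look-alike stick lies at (587,467). In the top view the torch cap is at (238,307), and the charger runs from (530,300) at the cheeks to (508,400) at the housing.

```bash
cat > h.py <<'E'
import numpy as np, cv2
def load(n): return np.load(f"pics/{n}.npy",allow_pickle=True).item()
def ray(c,u,v):
    f=192/np.tan(np.radians(c["vfov"]/2)); d=np.array([(u-c["cx"])/f,(v-c["cy"])/f,1.])
    V=np.array(c["view"]); R=V[:3,:3]; return -R.T@V[:3,3], R.T@d
def onz(c,u,v,z):
    o,d=ray(c,u,v); return o+d*(z-o[2])/d[2]
def proj(c,p):
    f=192/np.tan(np.radians(c["vfov"]/2)); V=np.array(c["view"]); q=V[:3,:3]@np.array(p)+V[:3,3]
    return np.array([c["cx"]+f*q[0]/q[2],c["cy"]+f*q[1]/q[2]])
def tri(c1,p1,c2,p2):
    o1,d1=ray(c1,*p1);o2,d2=ray(c2,*p2)
    t=np.linalg.lstsq(np.stack([d1,-d2],1),o2-o1,rcond=None)[0]
    a=o1+t[0]*d1;b=o2+t[1]*d2; return (a+b)/2,np.linalg.norm(a-b)
def crop(c,name,u0,v0,u1,v1,s):
    cv2.imwrite(f"pics/{name}.png",cv2.resize(c["frame"][v0:v1,u0:u1],None,fx=s,fy=s,interpolation=cv2.INTER_CUBIC))
def shot(n):
    from plant import capture
    c=capture(n.split("_")[0]); np.save(f"pics/{n}.npy",c,allow_pickle=True); return c
E
python3 - <<'E'
from h import *
t=load("top0");s=load("scene0")
crop(t,"tt",135,180,185,330,5.3 and 4);crop(t,"tc",300,175,365,275,6)
crop(s,"st",295,185,415,280,6);crop(s,"sc",195,130,285,180,8)
E
```

```text
(no output)
```

View pics/tt.png

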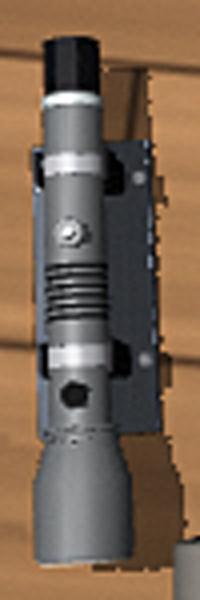

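View pics/tc.png

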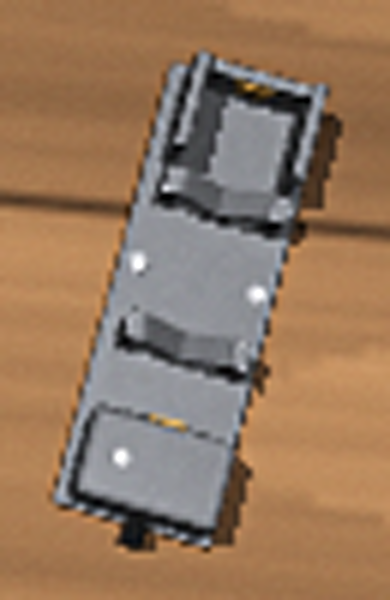

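View pics/st.png

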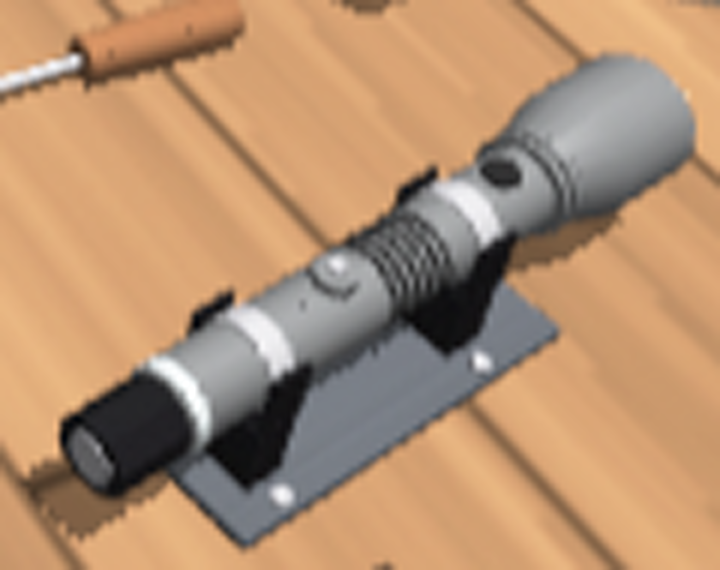

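View pics/sc.png

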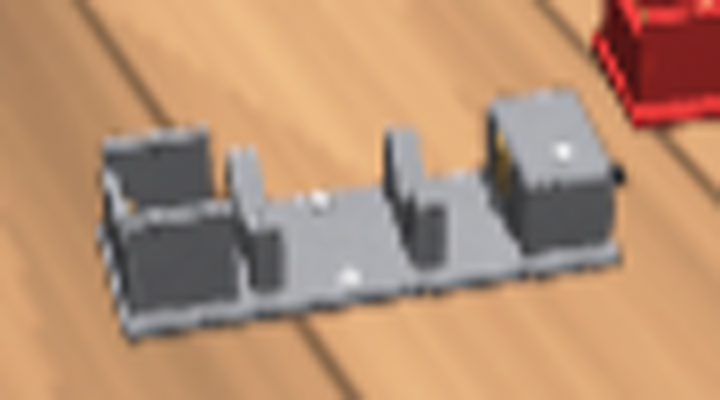

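```bash
python3 - <<'E'
from h import *
t=load("top0");s=load("scene0")
g=cv2.cvtColor(t["frame"],cv2.COLOR_BGR2HSV)
for v in (193,197,201,206,210,226,231,235,240): print(v,[f"{a[1]}/{a[2]}" for a in g[v,142:166]])
print([f"{a[1]}/{a[2]}" for a in g[184:210,152]])
E
```

```text
193 ['134/99', '142/99', '134/114', '130/94', '41/25', '98/13', '61/21', '21/48', '11/48', '16/49', '17/46', '20/52', '28/27', '78/13', '55/14', '36/14', '128/12', '81/19', '137/171', '131/171', '130/169', '129/164', '125/165', '127/165']
197 ['134/181', '131/183', '130/192', '130/159', '90/37', '143/16', '51/25', '16/48', '20/51', '26/50', '24/53', '18/56', '11/24', '106/12', '60/17', '43/12', '93/11', '57/9', '134/78', '134/173', '138/89', '137/69', '131/70', '125/63']
201 ['130/181', '129/182', '131/187', '132/160', '96/37', '198/9', '146/7', '18/42', '34/38', '33/39', '20/39', '24/43', '27/19', '255/1', '102/5', '96/8', '116/11', '255/3', '142/95', '137/97', '140/93', '138/94', '129/93', '140/91']
206 ['127/181', '134/179', '145/180', '26/179', '20/137', '14/178', '16/140', '13/101', '10/125', '11/137', '7/145', '7/138', '10/123', '7/106', '12/88', '7/72', '9/81', '38/67', '69/67', '134/93', '134/93', '130/94', '136/92', '130/94']
210 ['129/191', '129/191', '131/199', '130/118', '16/94', '13/119', '8/128', '11/139', '10/152', '10/154', '8/162', '8/152', '9/135', '11/119', '10/103
[... 539 characters left out ...]
235 ['141/177', '44/116', '38/127', '39/138', '23/102', '12/110', '10/123', '8/131', '7/188', '6/179', '8/182', '5/190', '9/115', '11/111', '10/105', '11/95', '7/77', '4/60', '13/39', '33/46', '36/56', '31/57', '38/53', '32/55']
240 ['141/183', '47/113', '41/130', '40/139', '25/91', '5/106', '11/120', '9/166', '7/183', '8/186', '5/188', '7/194', '12/103', '17/45', '13/57', '12/65', '7/77', '16/65', '18/43', '21/37', '37/55', '34/60', '28/54', '36/57']
['134/147', '130/151', '132/155', '135/160', '134/169', '39/59', '34/45', '21/48', '21/49', '17/46', '11/45', '10/51', '20/50', '24/53', '11/48', '20/51', '21/49', '20/39', '13/78', '6/241', '0/255', '0/255', '7/145', '8/156', '8/162', '5/159']
```

```bash
python3 - <<'E'
from h import *
t=load("top0");s=load("scene0")
boss=(152.2,238.2);bs=(351.3,228.7)
print("boss",tri(t,boss,s,bs),onz(t,*boss,90),onz(s,*bs,90))
print("face scene z61",onz(s,310.8,262,61))
print("cap end top z77",onz(t,152.5,188.7,77), "ring z80",onz(t,153.0,201.8,78))
for v,l,r in((193,145.5,159.5),(197,145.5,159.7),(210,145.3,159.3),(226,145.4,160.4),(231,145.4,160.4)):
    print(v,onz(t,(l+r)/2,v,62)) 
# head end
q=lambda x,y:(135+x/4-.4,180+y/4-.4)
print("head",onz(t,*q(83,560),62),onz(t,*q(79,330),62))
# base plate corners z=8
for p in((36,142),(158,140),(162,432),(40,432)): print("plate",onz(t,*q(*p),8))
# charger crop
q=lambda x,y:(300+x/6-.4,175+y/6-.4)
for n,p,z in(("screwL",(138,261),8),("screwR",(257,294),8),("screwH",(121,457),46),("stop-top-L",(205,58),53),("stopR",(325,90),53),("baseTL",(172,66),8),("baseBL",(58,500),8),("baseBR",(210,545),8)): print(n,onz(t,*q(*p),z))
q2=lambda x,y:(195+x/8-.4,130+y/8-.4)
for n,p,z in(("screwA",(350,277),8),("screwB",(320,200),8),("screwH",(562,152),46),("baseF",(130,335),8),("base",(618,258),8)): print(n,onz(s,*q2(*p),z))
E
```

```text
boss (array([395.38189619, 199.42034345,  85.7372843 ]), np.float64(0.6640783153589747)) [395.16569592 198.23977758  90.        ] [398.2222283  202.27885707  90.        ]
face scene z61 [516.20496375 223.62208325  61.        ]
cap end top z77 [517.1974391  216.66514592  77.        ] ring z80 [484.72177213 210.85145172  78.        ]
193 [509.48795838 218.71764923  62.        ]
197 [499.48825988 217.11955264  62.        ]
210 [467.08234069 213.49243739  62.        ]
226 [427.89747639 206.72647525  62.        ]
231 [415.71800471 205.08547194  62.        ]
head [208.56167239 171.37285169  62.        ] [341.40825475 191.55846096  62.        ]
plate [460.67710876 246.25698253   8.        ]
plate [469.08018182 168.60986179   8.        ]
plate [286.82459456 143.17822792   8.        ]
plate [279.85632403 218.67655349   8.        ]
screwL [ 494.61476028 -210.08314115    8.        ]
screwR [ 485.06012226 -261.19521762    8.        ]
screwH [ 406.64374288 -203.85065355   46.        ]
stop-top-L [ 574.48885623 -227.03876973   53.        ]
stopR [ 565.38206877 -277.3550775    53.        ]
baseTL [ 580.91254075 -219.24498766    8.        ]
baseBL [ 390.51510603 -183.2369112     8.        ]
baseBR [ 377.67028813 -247.57428828    8.        ]
screwA [ 493.02332471 -212.3276611     8.        ]
screwB [ 483.67664323 -262.53356361    8.        ]
screwH [ 405.7148325  -204.90386364   46.        ]
baseF [ 582.90646438 -215.29461124    8.        ]
base [ 392.81242968 -178.97656838    8.        ]
```

```bash
cat >> h.py <<'E'
from scipy.spatial.transform import Rotation as Ro
def plan(targets, yang, cur=None):
    """targets: world TCP points; yang: desired world angle of tool y (deg, mod 180)"""
    from plant import sensors
    o=sensors.get_obs(); R=Ro.from_euler("xyz",o["tcp_rot"]).as_matrix()
    p=np.array(o["tool_pos"]) if cur is None else np.array(cur)
    a=np.degrees(np.arctan2(R[1,1],R[0,1]))
    d=(a-yang+90)%180-90   # spin about tool x (down): positive spin lowers world angle
    print("t",o["time"],"tcp",np.round(o["tool_pos"],1),"toolx",np.round(R[:,0],3),"y ang",round(a,2),"spin",round(np.radians(d),4),"F",np.round(o["contact_force"],1),"w",round(o["grip_width"],1),"j6",round(o["joint_positions"][5],2))
    for t in targets: print(t,"-> cm",np.round(R.T@(np.array(t)-p)/10,2))
E
python3 - <<'E'
from h import *
plan([(450,-200,227),(501.5,217,150)],98.6,(136.916,-506.852,226.741))
E
```

```text
t 0.1 tcp [ 136.9 -506.5  226.1] toolx [-0.     0.001 -1.   ] y ang -74.89 spin 0.1137 F [-0.   0.2  0. ] w 92.1 j6 -0.15
(450, -200, 227) -> cm [ 1.000e-02 -2.146e+01 -3.823e+01]
(501.5, 217, 150) -> cm [  7.77 -60.36 -54.07]
```

```bash
python3 -m crank '[{"dx":0,"dy":-21.5,"dz":-38.2,"spin":0},{"dx":0,"dy":-21.5,"dz":-38.2,"spin":0},{"dx":0,"dy":-21.5,"dz":-38.2,"spin":0},{"dx":0,"dy":-21.5,"dz":-38.2,"spin":0},{"dx":0,"dy":-21.5,"dz":-38.2,"spin":0},{"dx":0,"dy":-21.5,"dz":-38.2,"spin":0},{"dx":0,"dy":-21.5,"dz":-38.2,"spin":0},{"dx":0,"dy":-21.5,"dz":-38.2,"spin":0},{"dx":0,"dy":-21.5,"dz":-38.2,"spin":0},{"dx":0,"dy":-21.5,"dz":-38.2,"spin":0.114},{"dx":7.7,"dy":-60.4,"dz":-54.1,"spin":0.114},{"dx":7.7,"dy":-60.4,"dz":-54.1,"spin":0.114},{"dx":7.7,"dy":-60.4,"dz":-54.1,"spin":0.114},{"dx":7.7,"dy":-60.4,"dz":-54.1,"spin":0.114},{"dx":7.7,"dy":-60.4,"dz":-54.1,"spin":0.114},{"dx":7.7,"dy":-60.4,"dz":-54.1,"spin":0.114},{"dx":7.7,"dy":-60.4,"dz":-54.1,"spin":0.114},{"dx":7.7,"dy":-60.4,"dz":-54.1,"spin":0.114},{"dx":7.7,"dy":-60.4,"dz":-54.1,"spin":0.114},{"dx":7.7,"dy":-60.4,"dz":-54.1,"spin":0.114}]' 100
python3 - <<'E'
from h import *
plan([(501.5,217,150),(501.5,217,47.5)],98.6)
E
```

```text
time: 1.77
tool_pos: [496.6, 189.7, 154.3]
tcp_rot: [0.365, 1.57, -2.627]
contact_force: [1.5, -0.5, -0.8]
grip_width: 92.0
t 1.7667 tcp [496.6 189.7 154.3] toolx [-0.001 -0.    -1.   ] y ang -81.4 spin -0.0001 F [ 1.5 -0.5 -0.8] w 92.0 j6 1.64
(501.5, 217, 150) -> cm [ 0.43 -2.63 -0.9 ]
(501.5, 217, 47.5) -> cm [10.68 -2.63 -0.9 ]
```

```bash
python3 -m crank '[{"dx":0},{"dx":0},{"dx":0}]'
python3 - <<'E'
from h import *
plan([(501.5,217,150),(501.5,217,47.5)],98.6)
t=shot("top_1");s=shot("scene_1")
cv2.imwrite("pics/top_1.png",t["frame"]);cv2.imwrite("pics/s_1.png",s["frame"])
E
```

```text
t 1.7667 tcp [496.6 189.7 154.3] toolx [-0.001 -0.    -1.   ] y ang -81.4 spin -0.0001 F [ 1.5 -0.5 -0.8] w 92.0 j6 1.64
(501.5, 217, 150) -> cm [ 0.43 -2.63 -0.9 ]
(501.5, 217, 47.5) -> cm [10.68 -2.63 -0.9 ]invalid input at $[0]: expected keys dx, dy, dz, spin
```

View pics/s_1.png

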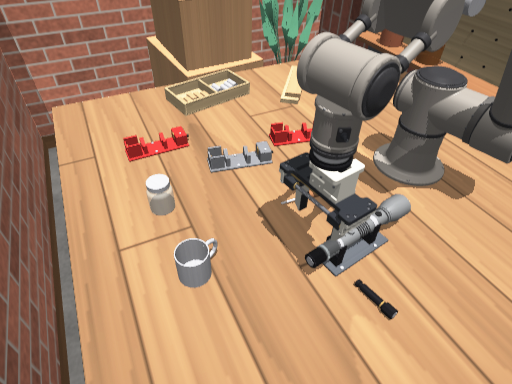

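View pics/top_1.png

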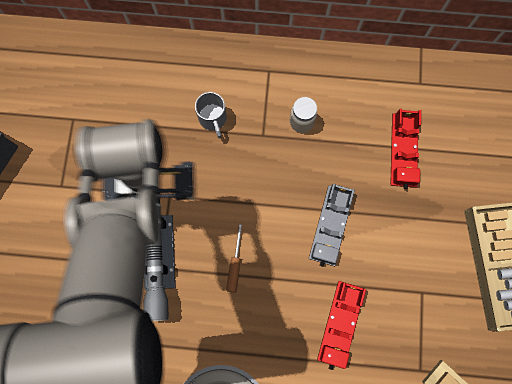

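```bash
python3 -m crank '[{"dx":0.4,"dy":-2.6,"dz":-0.9,"spin":0},{"dx":3,"dy":-2.6,"dz":-0.9,"spin":0},{"dx":6,"dy":-2.6,"dz":-0.9,"spin":0},{"dx":6,"dy":-2.6,"dz":-0.9,"spin":0},{"dx":6,"dy":-2.6,"dz":-0.9,"spin":0}]' 100
python3 - <<'E'
from h import *
plan([(501.5,217,47.5)],98.6)
s=shot("scene_2")
crop(s,"s_2",270,190,370,290,6)
for p in [(484.7,214.8,61),(518.3,219.8,61)]: print(proj(s,p))
E
```

```text
time: 2.28
tool_pos: [500.8, 213.8, 94.0]
tcp_rot: [0.167, 1.567, -2.825]
contact_force: [0.4, 0.2, 0.9]
grip_width: 91.5
t 2.2833 tcp [500.8 213.8  94. ] toolx [-0.004 -0.001 -1.   ] y ang -81.44 spin -0.0007 F [0.4 0.2 0.9] w 91.5 j6 1.68
(501.5, 217, 47.5) -> cm [ 4.65 -0.31 -0.13]
[320.65798895 253.94197111]
[309.02180106 261.02011745]
```

View pics/s_2.png

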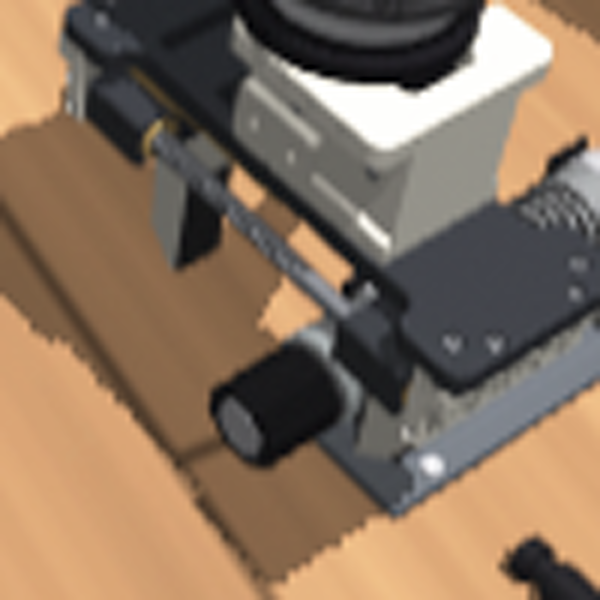

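```bash
python3 -m crank '[{"dx":2.5,"dy":-0.3,"dz":-0.3,"spin":0},{"dx":4.65,"dy":-0.3,"dz":-0.3,"spin":0},{"dx":4.65,"dy":-0.3,"dz":-0.3,"spin":0},{"dx":4.65,"dy":-0.3,"dz":-0.3,"spin":0}]' 100
python3 - <<'E'
from h import *
plan([(502.5,217,47.5)],98.6)
E
```

```text
time: 2.67
tool_pos: [504.9, 217.7, 49.5]
tcp_rot: [2.79, 1.571, -0.202]
contact_force: [-0.2, -0.0, 1.0]
grip_width: 91.7
t 2.6667 tcp [504.9 217.7  49.5] toolx [ 0. -0. -1.] y ang -81.45 spin -0.0009 F [-0.2 -0.   1. ] w 91.7 j6 1.69
(502.5, 217, 47.5) -> cm [0.2  0.03 0.24]
```

```bash
python3 -m crank '[{"dx":0.15,"dy":0,"dz":0.2,"spin":0},{"dx":0.15,"dy":0,"dz":0.2,"spin":0},{"dx":0.15,"dy":0,"dz":0.2,"spin":0},{"dx":0.15,"dy":0,"dz":0.2,"spin":0},{"dx":0.15,"dy":0,"dz":0.2,"spin":0},{"dx":0.15,"dy":0,"dz":0.2,"spin":0},{"dx":0.15,"dy":0,"dz":0.2,"spin":0},{"dx":0.15,"dy":0,"dz":0.2,"spin":0},{"dx":0.15,"dy":0,"dz":0.2,"spin":0},{"dx":0.15,"dy":0,"dz":0.2,"spin":0}]' 0
python3 - <<'E'
from h import *
plan([(502.5,217,47.5)],98.6)
s=shot("scene_3")
crop(s,"s_3",270,190,370,290,6)
E
```

```text
time: 3.5
tool_pos: [502.5, 217.7, 46.9]
tcp_rot: [0.936, 1.571, -2.056]
contact_force: [-0.0, 0.2, 0.9]
grip_width: 31.7
t 3.5 tcp [502.5 217.7  46.9] toolx [-0. -0. -1.] y ang -81.41 spin -0.0003 F [-0.   0.2  0.9] w 31.7 j6 1.69
(502.5, 217, 47.5) -> cm [-0.06  0.07  0.01]
```

View pics/s_3.png

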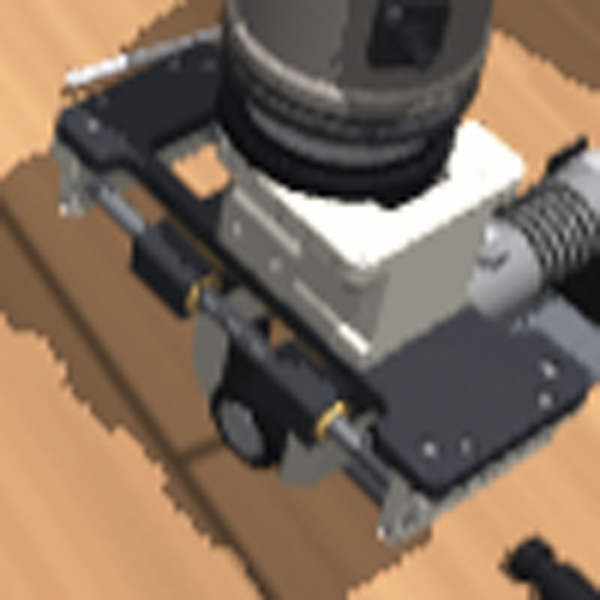

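```bash
python3 -m crank '[{"dx":0,"dy":0,"dz":-0.15,"spin":0},{"dx":0,"dy":0,"dz":-0.3,"spin":0},{"dx":0,"dy":0,"dz":-0.45,"spin":0},{"dx":0,"dy":0,"dz":-0.6,"spin":0},{"dx":0,"dy":0,"dz":-0.8,"spin":0},{"dx":0,"dy":0,"dz":-1.0,"spin":0},{"dx":0,"dy":0,"dz":-1.0,"spin":0}]' 0
python3 - <<'E'
from h import *
plan([(502.5,217,47.5)],98.6)
s=shot("scene_4")
crop(s,"s_4",270,190,370,290,6)
E
```

```text
time: 4.13
tool_pos: [511.2, 219.1, 46.9]
tcp_rot: [0.106, 1.568, -2.886]
contact_force: [-3.9, -0.3, 2.4]
grip_width: 31.7
t 4.1333 tcp [511.2 219.1  46.9] toolx [-0.003 -0.001 -1.   ] y ang -81.41 spin -0.0001 F [-3.9 -0.3  2.4] w 31.7 j6 1.69
(502.5, 217, 47.5) -> cm [-0.06  0.07  0.89]
```

View pics/s_4.png

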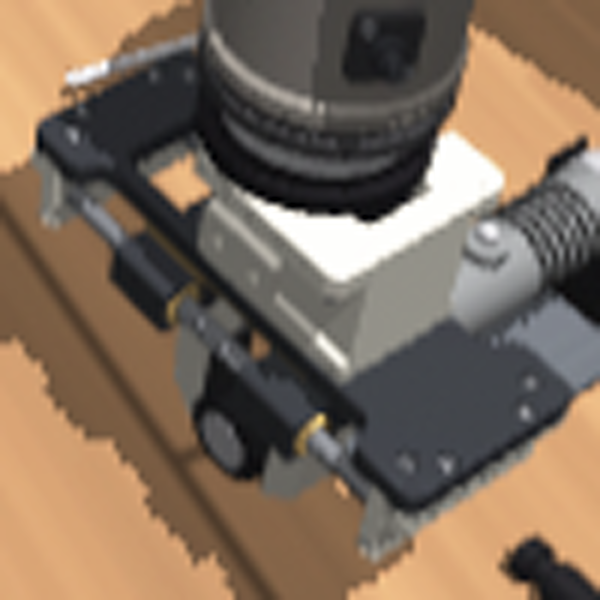

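```bash
python3 -m crank '[{"dx":0,"dy":0,"dz":-0.3,"spin":0},{"dx":0,"dy":0,"dz":-0.6,"spin":0},{"dx":0,"dy":0,"dz":-0.9,"spin":0},{"dx":0,"dy":0,"dz":-1.4,"spin":0},{"dx":0,"dy":0,"dz":-2.0,"spin":0},{"dx":0,"dy":0,"dz":-2.7,"spin":0},{"dx":0,"dy":0,"dz":-3.5,"spin":0},{"dx":0,"dy":0,"dz":-4.3,"spin":0},{"dx":0,"dy":0,"dz":-5.1,"spin":0},{"dx":0,"dy":0,"dz":-5.9,"spin":0},{"dx":0,"dy":0,"dz":-6.7,"spin":0},{"dx":0,"dy":0,"dz":-7.4,"spin":0},{"dx":0,"dy":0,"dz":-8.0,"spin":0},{"dx":0,"dy":0,"dz":-8.6,"spin":0},{"dx":0,"dy":0,"dz":-9.0,"spin":0},{"dx":0,"dy":0,"dz":-9.0,"spin":0}]' 0
python3 - <<'E'
from h import *
plan([(502.5,217,47.5)],98.6)
s=shot("scene_5")
crop(s,"s_5",250,190,370,290,6)
E
```

```text
time: 5.52
tool_pos: [602.3, 232.7, 46.9]
tcp_rot: [3.11, 1.57, 0.118]
contact_force: [-0.4, 0.3, -1.0]
grip_width: 31.9
t 5.5167 tcp [602.3 232.7  46.9] toolx [ 0.001  0.    -1.   ] y ang -81.43 spin -0.0005 F [-0.4  0.3 -1. ] w 31.9 j6 1.67
(502.5, 217, 47.5) -> cm [-0.06  0.07 10.1 ]
```

View pics/s_5.png

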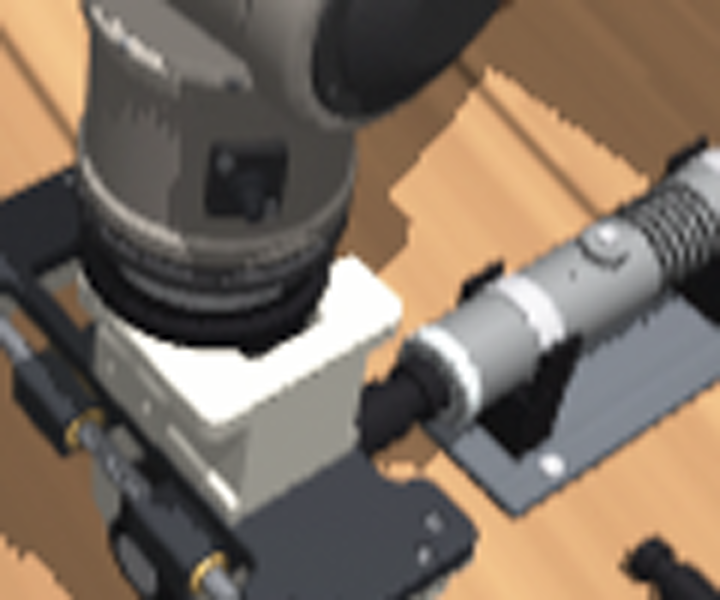

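```bash
python3 - <<'E'
from h import *
t=load("top0")
for p in((210,102),(220,133),(305,110),):print(onz(t,*p,80))
for p in ((240,225),(233,290)): print(onz(t,*p,10))
E
python3 -m crank '[{"dx":0,"dy":0,"dz":-0.6,"spin":0},{"dx":0,"dy":0,"dz":-1.4,"spin":0},{"dx":0,"dy":0,"dz":-2.2,"spin":0},{"dx":0,"dy":0,"dz":-2.8,"spin":0},{"dx":0,"dy":0,"dz":-3.0,"spin":0},{"dx":0,"dy":0,"dz":-3.0,"spin":0}]' 0
python3 - <<'E'
from h import *
plan([(502.5,217,47.5)],98.6)
s=shot("scene_6")
crop(s,"s_6",230,190,350,290,6)
E
```

```text
[752.99745366 100.9587852   80.        ]
[673.32934209  67.01011819  80.        ]
[ 753.13400973 -139.89693488   80.        ]
[457.41707141  -2.06984353  10.        ]
[294.17879882  -0.68446128  10.        ]
time: 6.07
tool_pos: [631.3, 237.0, 46.8]
tcp_rot: [1.54, 1.571, -1.452]
contact_force: [0.3, -0.4, -2.5]
grip_width: 31.5
t 6.0667 tcp [631.3 237.   46.8] toolx [ 0. -0. -1.] y ang -81.42 spin -0.0004 F [ 0.3 -0.4 -2.5] w 31.5 j6 1.67
(502.5, 217, 47.5) -> cm [-0.07  0.06 13.04]
```

View pics/s_6.png

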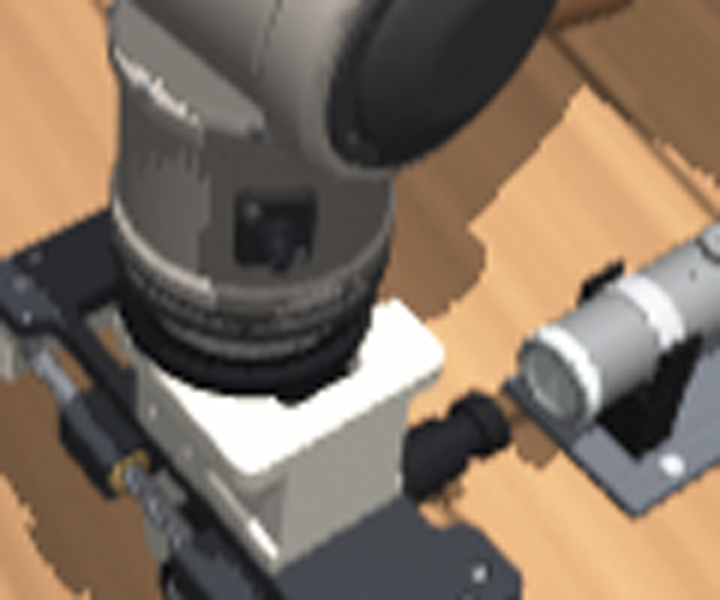

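The stick is out and clear of the tail opening, level, with its tip at (490,425). Lowering it to the bench now.

```bash
python3 -m crank '[{"dx":0.8,"dy":0,"dz":0,"spin":0},{"dx":1.8,"dy":0,"dz":0,"spin":0},{"dx":2.8,"dy":0,"dz":0,"spin":0},{"dx":3.5,"dy":0,"dz":0,"spin":0},{"dx":3.8,"dy":0,"dz":0,"spin":0},{"dx":4.0,"dy":0,"dz":0,"spin":0},{"dx":4.2,"dy":0,"dz":0,"spin":0},{"dx":4.2,"dy":0,"dz":0,"spin":0}]' 0
python3 - <<'E'
from h import *
plan([(502.5,217,47.5)],98.6)
s=shot("scene_7")
crop(s,"s_7",230,190,350,290,6)
E
```

```text
time: 6.78
tool_pos: [631.0, 237.1, 4.7]
tcp_rot: [0.841, 1.571, -2.151]
contact_force: [0.0, 1.0, -1.0]
grip_width: 31.9
t 6.7833 tcp [631.  237.1   4.7] toolx [-0. -0. -1.] y ang -81.42 spin -0.0003 F [ 0.  1. -1.] w 31.9 j6 1.67
(502.5, 217, 47.5) -> cm [-4.28  0.07 13.01]
```

View pics/s_7.png

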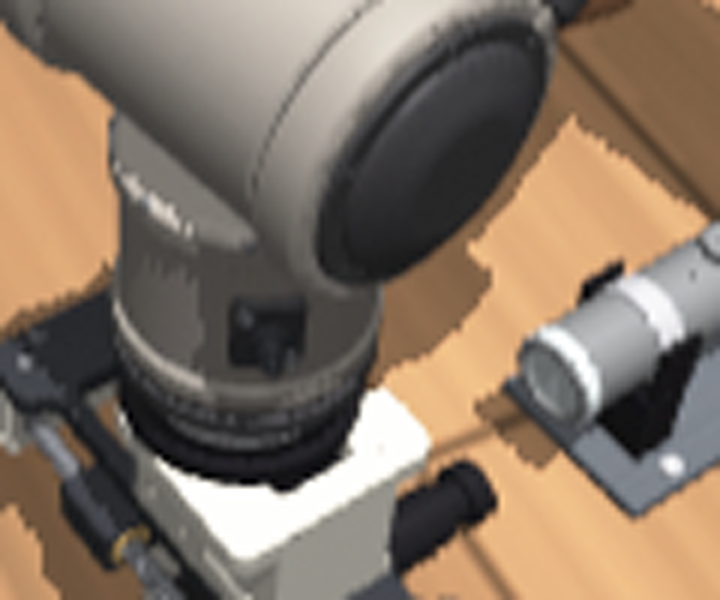

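```bash
python3 -m crank '[{"dx":0.1,"dy":0,"dz":0,"spin":0},{"dx":0.15,"dy":0,"dz":0,"spin":0},{"dx":0.2,"dy":0,"dz":0,"spin":0},{"dx":0.2,"dy":0,"dz":0,"spin":0},{"dx":0.2,"dy":0,"dz":0,"spin":0}]' 0
python3 -m crank '[{"dx":0.05,"dy":0,"dz":0,"spin":0},{"dx":0.1,"dy":0,"dz":0,"spin":0},{"dx":0.1,"dy":0,"dz":0,"spin":0},{"dx":0.1,"dy":0,"dz":0,"spin":0}]' 0
```

```text
time: 7.25
tool_pos: [631.0, 237.1, 3.0]
tcp_rot: [2.542, 1.571, -0.45]
contact_force: [0.6, -0.3, -1.9]
grip_width: 31.6
time: 7.58
tool_pos: [631.2, 237.1, 2.3]
tcp_rot: [2.917, 1.57, -0.075]
contact_force: [-0.9, -0.5, 1.8]
grip_width: 31.5
```

```bash
python3 -m crank '[{"dx":0.05,"dy":0,"dz":0,"spin":0},{"dx":0.05,"dy":0,"dz":0,"spin":0},{"dx":0.05,"dy":0,"dz":0,"spin":0}]' 0
python3 - <<'E'
from h import *
plan([(502.5,217,47.5)],98.6)
s=shot("scene_8")
crop(s,"s_8",230,190,350,290,6)
E
```

```text
time: 7.83
tool_pos: [631.2, 237.1, 2.3]
tcp_rot: [3.021, 1.57, 0.029]
contact_force: [-2.0, -1.5, 5.4]
grip_width: 31.5
t 7.8333 tcp [631.2 237.1   2.3] toolx [ 0.001  0.    -1.   ] y ang -81.42 spin -0.0003 F [-2.  -1.5  5.4] w 31.5 j6 1.67
(502.5, 217, 47.5) -> cm [-4.53  0.07 13.02]
```

View pics/s_8.png

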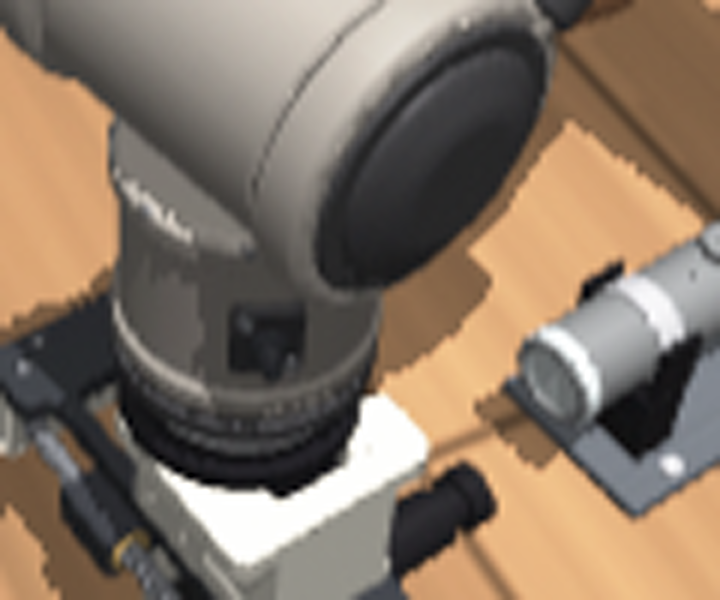

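It rests on the bench, with force now upward. Releasing.

```bash
python3 -m crank '[{"dx":-0.1,"dy":0,"dz":0,"spin":0},{"dx":-0.1,"dy":0,"dz":0,"spin":0},{"dx":-0.1,"dy":0,"dz":0,"spin":0},{"dx":-0.1,"dy":0,"dz":0,"spin":0},{"dx":-0.1,"dy":0,"dz":0,"spin":0},{"dx":-0.1,"dy":0,"dz":0,"spin":0}]' 70
python3 -m crank '[{"dx":-1,"dy":0,"dz":0,"spin":0},{"dx":-3,"dy":0,"dz":0,"spin":0},{"dx":-6,"dy":0,"dz":0,"spin":0},{"dx":-10,"dy":0,"dz":0,"spin":0},{"dx":-14,"dy":0,"dz":0,"spin":0},{"dx":-17,"dy":0,"dz":5,"spin":0},{"dx":-17,"dy":0,"dz":9,"spin":0},{"dx":-17,"dy":0,"dz":13,"spin":0},{"dx":-17,"dy":0,"dz":13,"spin":0}]' 70
python3 - <<'E'
from h import *
plan([(502.5,217,47.5)],98.6)
s=shot("scene_9");t=shot("top_9")
crop(s,"s_9",230,190,350,290,6);cv2.imwrite("pics/t_9.png",t["frame"])
E
```

```text
time: 8.38
tool_pos: [630.9, 237.1, 2.2]
tcp_rot: [0.507, 1.57, -2.485]
contact_force: [-0.5, -1.3, -0.9]
grip_width: 63.3
time: 9.13
tool_pos: [496.4, 217.0, 173.5]
tcp_rot: [0.069, 1.567, -2.922]
contact_force: [0.5, 0.9, -1.1]
grip_width: 64.4
t 9.1333 tcp [496.4 217.  173.5] toolx [-0.004 -0.001 -1.   ] y ang -81.36 spin 0.0007 F [ 0.5  0.9 -1.1] w 64.4 j6 1.69
(502.5, 217, 47.5) -> cm [12.59  0.08 -0.65]
```

View pics/s_9.png

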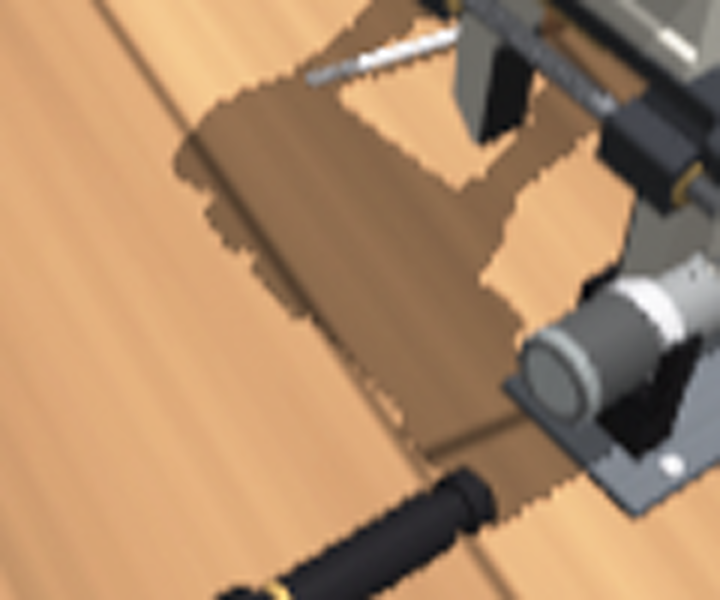

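View pics/t_9.png

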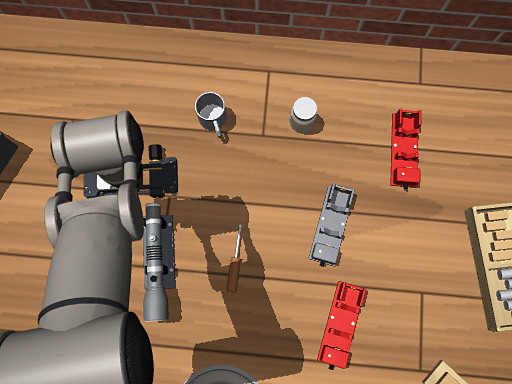

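```bash
python3 - <<'E'
from h import *
s=load("scene_9"); crop(s,"s_9b",220,255,330,335,7)
u=np.array([np.cos(np.radians(8.6)),np.sin(np.radians(8.6))]);m=np.array([573.6,228.5])
for x in(-62,40,74): 
  p=proj(s,[*(m+x*u),14]); print(x,p,(p-[220,255])*7)
E
```

```text
-62 [308.63667393 272.36086332] [620.45671752 121.52604323]
40 [272.61154013 295.04025101] [368.2807809  280.28175705]
74 [259.65888485 303.19451054] [277.61219396 337.36157375]
```

View pics/s_9b.png

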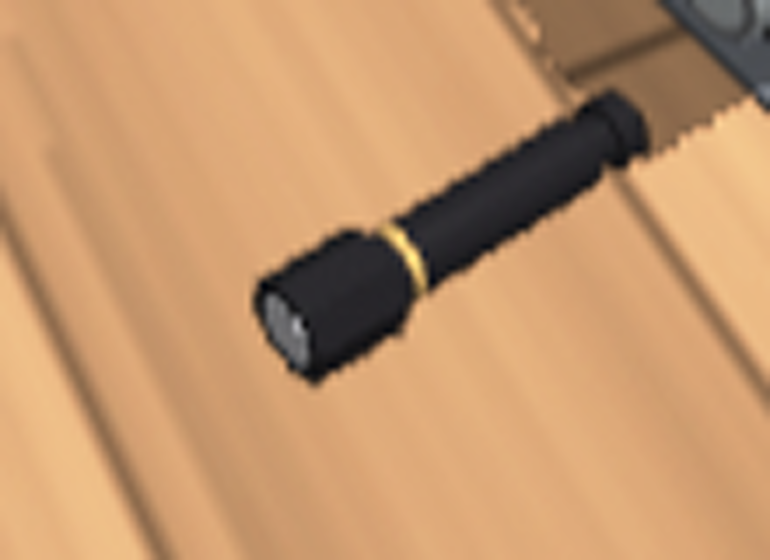

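```bash
python3 - <<'E'
from h import *
s=load("scene_9")
f=onz(s,260.6,302.0,16);u=np.array([np.cos(np.radians(8.6)),np.sin(np.radians(8.6))])
print(f,f[:2]-74*u)
h=cv2.cvtColor(s["frame"],cv2.COLOR_BGR2GRAY);m=(h<55).astype(np.uint8);m[:265]=0;m[310:]=0;m[:,:250]=0;m[:,315:]=0
ys,xs=np.nonzero(m);q=np.stack([xs,ys],1).astype(np.float32);vx=cv2.fitLine(q[(xs>280)],cv2.DIST_L2,0,.01,.01).ravel();print(vx,len(q))
a=onz(s,vx[2],vx[3],13.5);b=onz(s,vx[2]+10*vx[0],vx[3]+10*vx[1],13.5);print(a,np.degrees(np.arctan2(*(a-b)[[1,0]])))
# check offset of fitted line from model axis
mm=np.array([573.6,228.5]);d=a[:2]-mm;print("along",d@u,"across",d@np.array([-u[1],u[0]]))
plan([(574,229,174),(573,229,30)],98.6)
E
```

```text
[644.31351059 238.96489353  16.        ] [571.14553839 227.89927811]
[  0.82714057  -0.5619951  295.14044    280.89044   ] 647
[551.25131299 224.95932371  13.5       ] 10.507344008418322
along -22.626863133573117 across -0.15894768279357072
t 9.2333 tcp [500.4 217.7 174.1] toolx [ 0.001  0.    -1.   ] y ang -81.37 spin 0.0006 F [0.2 1.2 0.6] w 64.2 j6 1.69
(574, 229, 174) -> cm [ 0.01 -0.02 -7.45]
(573, 229, 30) -> cm [14.41 -0.03 -7.34]
```

```bash
python3 -m crank '[{"dx":0,"dy":0,"dz":-3,"spin":0},{"dx":0,"dy":0,"dz":-6,"spin":0},{"dx":2,"dy":0,"dz":-7.3,"spin":0},{"dx":6,"dy":0,"dz":-7.3,"spin":0},{"dx":10,"dy":0,"dz":-7.3,"spin":0},{"dx":13,"dy":0,"dz":-7.3,"spin":0},{"dx":15,"dy":0,"dz":-7.3,"spin":0},{"dx":16,"dy":0,"dz":-7.3,"spin":0},{"dx":16,"dy":0,"dz":-7.3,"spin":0},{"dx":16,"dy":0,"dz":-7.3,"spin":0}]' 70
python3 - <<'E'
from h import *
plan([(572.4,228.2,2.5)],98.6)
s=shot("scene_10");crop(s,"s_10",220,235,330,315,7)
E
```

```text
time: 10.07
tool_pos: [575.8, 228.8, 13.0]
tcp_rot: [-3.126, 1.57, 0.165]
contact_force: [-0.1, 0.2, -0.1]
grip_width: 64.7
t 10.0667 tcp [575.8 228.8  13. ] toolx [ 0.001  0.    -1.   ] y ang -81.43 spin -0.0005 F [-0.1  0.2 -0.1] w 64.7 j6 1.68
(572.4, 228.2, 2.5) -> cm [1.05 0.   0.35]
```

View pics/s_10.png

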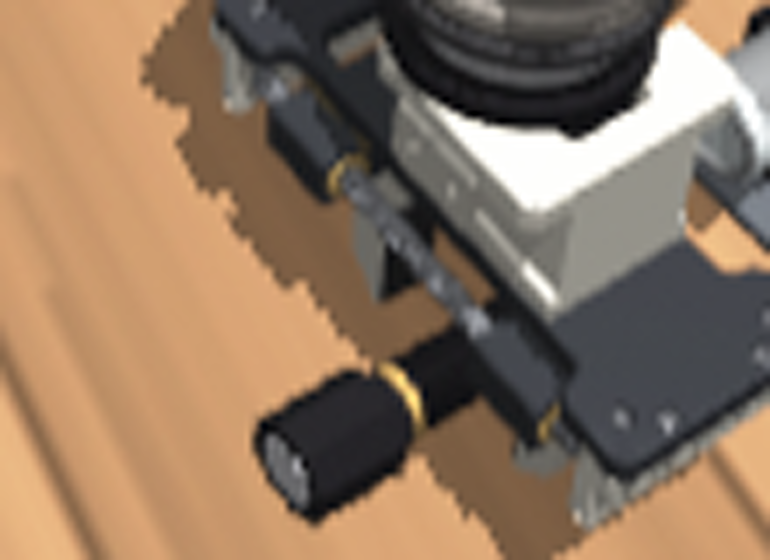

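```bash
python3 -m crank '[{"dx":0.5,"dy":0,"dz":0.3,"spin":0},{"dx":0.9,"dy":0,"dz":0.3,"spin":0},{"dx":1.0,"dy":0,"dz":0.3,"spin":0},{"dx":1.0,"dy":0,"dz":0.3,"spin":0}]' 70
python3 -m crank '[{"dx":0,"dy":0,"dz":0,"spin":0},{"dx":0,"dy":0,"dz":0,"spin":0},{"dx":0,"dy":0,"dz":0,"spin":0},{"dx":0,"dy":0,"dz":0,"spin":0},{"dx":0,"dy":0,"dz":0,"spin":0},{"dx":0,"dy":0,"dz":0,"spin":0},{"dx":0,"dy":0,"dz":0,"spin":0},{"dx":0,"dy":0,"dz":0,"spin":0}]' 0
```

```text
time: 10.45
tool_pos: [571.6, 228.2, 2.6]
tcp_rot: [2.615, 1.571, -0.377]
contact_force: [-0.4, -0.3, 0.1]
grip_width: 64.4
time: 11.12
tool_pos: [571.7, 228.1, 2.5]
tcp_rot: [1.219, 1.571, -1.773]
contact_force: [0.3, -1.0, -0.2]
grip_width: 22.9
```

```bash
python3 -m crank '[{"dx":-0.3,"dy":0,"dz":0,"spin":0},{"dx":-0.8,"dy":0,"dz":0,"spin":0},{"dx":-1.6,"dy":0,"dz":0,"spin":0},{"dx":-2.4,"dy":0,"dz":0,"spin":0},{"dx":-3,"dy":0,"dz":0,"spin":0},{"dx":-3,"dy":0,"dz":0,"spin":0},{"dx":-3,"dy":0,"dz":0,"spin":0}]' 0
python3 - <<'E'
from h import *
plan([(571.7,228.2,150),(540,0,150),(489.3,-235.5,150)],79.3)
s=shot("scene_11");crop(s,"s_11",220,235,330,315,7)
E
```

```text
time: 11.7
tool_pos: [572.1, 228.3, 33.2]
tcp_rot: [-3.103, 1.569, 0.189]
contact_force: [0.1, 0.2, -2.4]
grip_width: 23.1
t 11.7 tcp [572.1 228.3  33.2] toolx [ 0.001  0.    -1.   ] y ang -81.42 spin 0.3366 F [ 0.1  0.2 -2.4] w 23.1 j6 1.68
(571.7, 228.2, 150) -> cm [-11.68  -0.     0.02]
(540, 0, 150) -> cm [-11.69  22.09   6.56]
(489.3, -235.5, 150) -> cm [-11.7   44.62  15.09]
```

View pics/s_11.png

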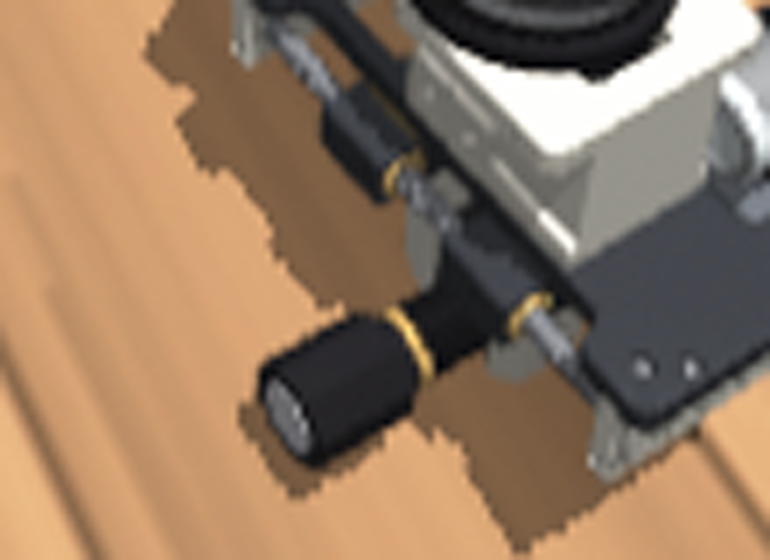

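```bash
python3 - <<'E'
from h import *
s=load("scene_11")
u=np.array([np.cos(np.radians(8.6)),np.sin(np.radians(8.6))])
for z in (42,44.7,46.7):
  f=onz(s,220+289/7-.43,235+414/7-.43,z); d=f[:2]-[572.1,228.3]; print(f,"face along",d@u,d@[-u[1],u[0]])
  f=onz(s,220+424/7-.43,235+373/7-.43,z-10);print(f)
E
python3 -m crank '[{"dx":-3,"dy":0,"dz":0,"spin":0},{"dx":-6,"dy":0,"dz":0,"spin":0},{"dx":-9,"dy":0,"dz":0,"spin":0},{"dx":-11.7,"dy":0,"dz":0,"spin":0},{"dx":-11.7,"dy":3,"dz":1,"spin":0.06},{"dx":-11.7,"dy":6.5,"dz":2,"spin":0.12},{"dx":-11.7,"dy":10,"dz":3,"spin":0.18},{"dx":-11.7,"dy":13.5,"dz":4,"spin":0.24},{"dx":-11.7,"dy":17,"dz":5,"spin":0.30},{"dx":-11.7,"dy":20.5,"dz":6,"spin":0.337},{"dx":-11.7,"dy":24,"dz":7.2,"spin":0.337},{"dx":-11.7,"dy":27.5,"dz":8.5,"spin":0.337},{"dx":-11.7,"dy":31,"dz":9.9,"spin":0.337},{"dx":-11.7,"dy":34.5,"dz":11.2,"spin":0.337},{"dx":-11.7,"dy":38,"dz":12.5,"spin":0.337},{"dx":-11.7,"dy":41,"dz":13.7,"spin":0.337},{"dx":-11.7,"dy":43,"dz":14.5,"spin":0.337},{"dx":-11.7,"dy":44.6,"dz":15.1,"spin":0.337},{"dx":-11.7,"dy":44.6,"dz":15.1,"spin":0.337},{"dx":-11.7,"dy":44.6,"dz":15.1,"spin":0.337}]' 0
python3 - <<'E'
from h import *
plan([(489.3,-235.5,150),(489.3,-235.5,28)],79.3)
s=shot("scene_12");t=shot("top_12")
cv2.imwrite("pics/t_12.png",t["frame"]);crop(s,"s_12",160,80,290,190,5)
E
```

```text
[642.81802575 235.5110416   42.        ] face along 71.00120479895547 -3.444880873354789
[596.61162166 235.4832835   32.        ]
[643.62384825 236.92445939  44.7       ] face along 72.0093228495183 -2.167853958855771
[597.59332906 236.87551169  34.7       ]
[644.2207538  237.97143553  46.7       ] face along 72.75607696104639 -1.221908096263983
[598.32051973 237.90679183  36.7       ]
time: 13.42
tool_pos: [488.4, -235.8, 149.0]
tcp_rot: [-0.535, 1.57, 2.417]
contact_force: [-0.0, -0.3, -1.2]
grip_width: 23.4
t 13.4167 tcp [ 488.4 -235.8  149. ] toolx [-0.001  0.001 -1.   ] y ang -100.84 spin -0.0025 F [-0.  -0.3 -1.2] w 23.4 j6 1.17
(489.3, -235.5, 150) -> cm [-0.1  -0.05 -0.08]
(489.3, -235.5, 28) -> cm [12.1  -0.04 -0.09]
```

View pics/s_12.png

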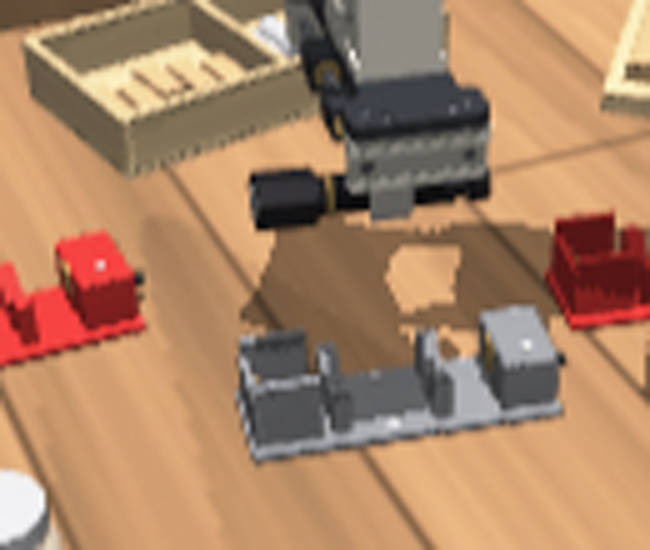

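View pics/t_12.png

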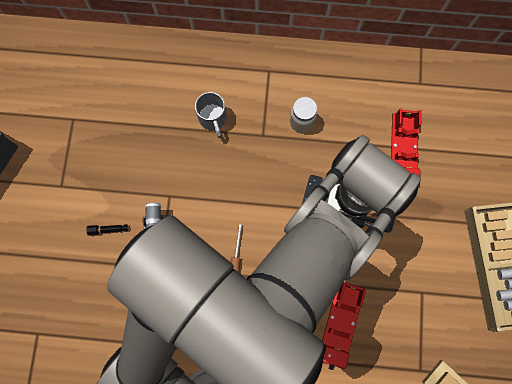

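Battery held above the grey cradle, its cap on the cheeks side (cap at (285,198), cheeks at (283,390) in the crop).

```bash
python3 -m crank '[{"dx":2.5,"dy":-0.05,"dz":-0.2,"spin":-0.002},{"dx":5,"dy":-0.05,"dz":-0.2,"spin":-0.002},{"dx":7,"dy":-0.05,"dz":-0.2,"spin":-0.002},{"dx":8.3,"dy":-0.05,"dz":-0.2,"spin":-0.002},{"dx":8.5,"dy":-0.05,"dz":-0.2,"spin":-0.002},{"dx":8.5,"dy":-0.05,"dz":-0.2,"spin":-0.002},{"dx":8.5,"dy":-0.05,"dz":-0.2,"spin":-0.002}]' 0
python3 - <<'E'
from h import *
plan([(490.5,-235.7,28.5)],79.3)
s=shot("scene_13");crop(s,"s_13",195,110,285,180,8)
E
```

```text
time: 14.1
tool_pos: [491.7, -234.9, 65.3]
tcp_rot: [2.735, 1.57, -0.591]
contact_force: [-0.4, -0.4, -1.1]
grip_width: 22.9
t 14.1 tcp [ 491.7 -234.9   65.3] toolx [ 0.001 -0.001 -1.   ] y ang -100.55 spin 0.0026 F [-0.4 -0.4 -1.1] w 22.9 j6 1.17
(490.5, -235.7, 28.5) -> cm [3.68 0.1  0.11]
```

View pics/s_13.png

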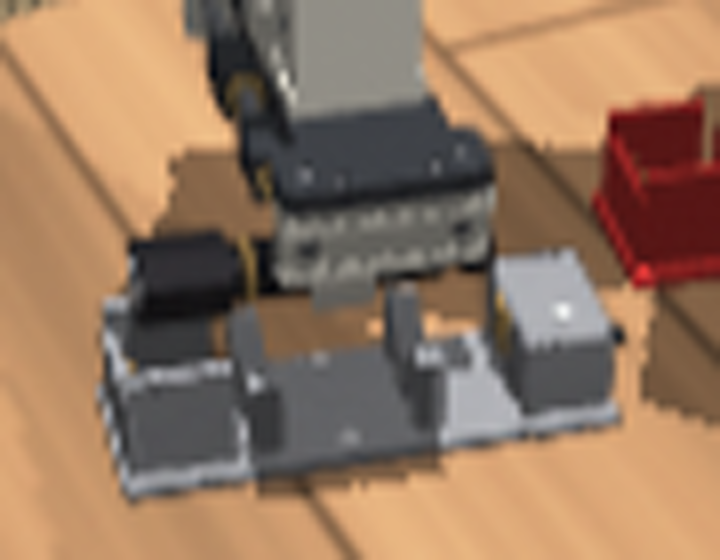

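```bash
python3 - <<'E'
from h import *
s=load("scene_13")
a=np.radians(-10.65);u=np.array([np.cos(a),np.sin(a)]);n=np.array([-u[1],u[0]]);O=np.array([489.3,-235.5]);T=np.array([491.7,-234.9])
q=lambda x,y:(195+x/8-.44,110+y/8-.44)
for nm,p,z in(("face",(137,277),78),("gold ring",(247,268),77),("tip",(488,262),75),("cheekfront topR",(128,382),53),("stop/cheek far corner",(108,305),53),("front cheek right",(238,365),53),("hous topedge",(495,255),46),("hous near",(520,345),46),("Vrest1 top far",(243,310),41),("Vrest2 far",(402,290),41)):
  w=onz(s,*q(*p),z);print(nm,w[:2].round(1),"charger xy",np.round([(w[:2]-O)@u,(w[:2]-O)@n],1),"fromTCP",np.round((w[:2]-T)@u,1))
E
```

```text
face [ 561.1 -252.9] charger xy [73.8 -3.8] fromTCP 71.5
gold ring [ 521.1 -242.4] charger xy [32.5 -0.9] fromTCP 30.3
tip [ 435.8 -210.4] charger xy [-57.2  14.7] fromTCP -59.5
cheekfront topR [ 576.9 -225.3] charger xy [84.2 26.2] fromTCP 82.0
stop/cheek far corner [ 566.6 -273.9] charger xy [ 83.1 -23.4] fromTCP 80.8
front cheek right [ 535.9 -217.8] charger xy [42.6 26. ] fromTCP 40.3
hous topedge [ 412.3 -250.4] charger xy [-72.9 -28.9] fromTCP -75.1
hous near [ 430.1 -192.9] charger xy [-66.   30.9] fromTCP -68.3
Vrest1 top far [ 515.  -264.6] charger xy [ 30.6 -23.9] fromTCP 28.4
Vrest2 far [ 453.  -250.7] charger xy [-32.9 -21.7] fromTCP -35.1
```

```bash
python3 -m crank '[{"dx":0.4,"dy":0.1,"dz":0.1,"spin":0.001},{"dx":1.0,"dy":0.1,"dz":0.1,"spin":0.001},{"dx":1.6,"dy":0.1,"dz":0.1,"spin":0.001},{"dx":2.2,"dy":0.1,"dz":0.1,"spin":0.001},{"dx":2.7,"dy":0.1,"dz":0.1,"spin":0.001},{"dx":2.9,"dy":0.1,"dz":0.1,"spin":0.001},{"dx":3.0,"dy":0.1,"dz":0.1,"spin":0.001},{"dx":3.0,"dy":0.1,"dz":0.1,"spin":0.001},{"dx":3.0,"dy":0.1,"dz":0.1,"spin":0.001}]' 0
python3 - <<'E'
from h import *
plan([(490.5,-235.7,28.5)],79.3)
s=shot("scene_14");crop(s,"s_14",195,110,285,180,8)
E
```

```text
time: 14.9
tool_pos: [490.0, -236.2, 34.6]
tcp_rot: [2.592, 1.57, -0.736]
contact_force: [0.5, 0.1, -1.2]
grip_width: 23.4
t 14.9 tcp [ 490.  -236.2   34.6] toolx [ 0. -0. -1.] y ang -100.67 spin 0.0005 F [ 0.5  0.1 -1.2] w 23.4 j6 1.17
(490.5, -235.7, 28.5) -> cm [ 0.61 -0.06 -0.04]
```

View pics/s_14.png

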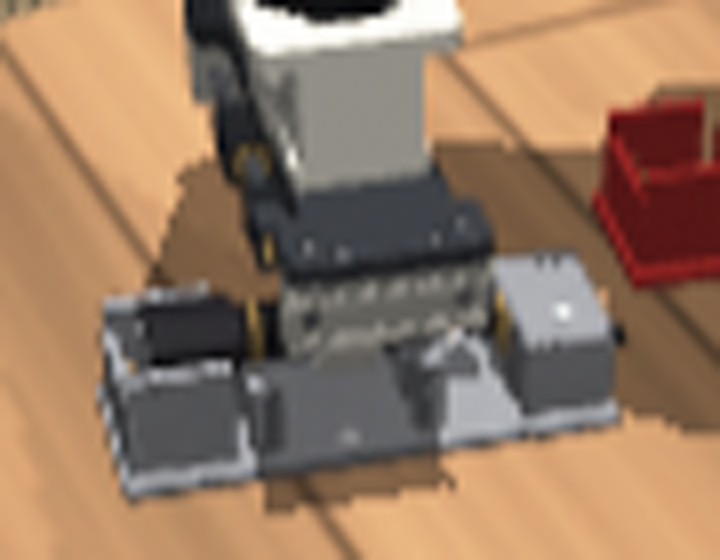

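```bash
python3 -m crank '[{"dx":0.15,"dy":0,"dz":0,"spin":0},{"dx":0.3,"dy":0,"dz":0,"spin":0},{"dx":0.4,"dy":0,"dz":0,"spin":0},{"dx":0.5,"dy":0,"dz":0,"spin":0},{"dx":0.5,"dy":0,"dz":0,"spin":0},{"dx":0.5,"dy":0,"dz":0,"spin":0}]' 0
python3 -m crank '[{"dx":0.05,"dy":0,"dz":0,"spin":0},{"dx":0.1,"dy":0,"dz":0,"spin":0},{"dx":0.1,"dy":0,"dz":0,"spin":0},{"dx":0.1,"dy":0,"dz":0,"spin":0}]' 0
```

```text
time: 15.45
tool_pos: [489.8, -236.0, 29.4]
tcp_rot: [-0.21, 1.571, 2.745]
contact_force: [0.1, -0.8, -1.6]
grip_width: 23.1
time: 15.78
tool_pos: [490.0, -236.0, 28.7]
tcp_rot: [2.949, 1.57, -0.379]
contact_force: [0.5, 2.1, 1.8]
grip_width: 23.3
```

```bash
python3 -m crank '[{"dx":0.05,"dy":0,"dz":0,"spin":0},{"dx":0.1,"dy":0,"dz":0,"spin":0},{"dx":0.1,"dy":0,"dz":0,"spin":0},{"dx":0.1,"dy":0,"dz":0,"spin":0}]' 0
python3 - <<'E'
from h import *
plan([(490.5,-235.7,28.5)],79.3)
s=shot("scene_15");crop(s,"s_15",195,110,285,180,8)
E
```

```text
time: 16.12
tool_pos: [490.1, -236.2, 28.0]
tcp_rot: [2.793, 1.57, -0.535]
contact_force: [-0.1, 1.2, 4.8]
grip_width: 22.8
t 16.1167 tcp [ 490.1 -236.2   28. ] toolx [ 0.001 -0.    -1.   ] y ang -100.67 spin 0.0005 F [-0.1  1.2  4.8] w 22.8 j6 1.17
(490.5, -235.7, 28.5) -> cm [-0.05 -0.05 -0.03]
```

View pics/s_15.png

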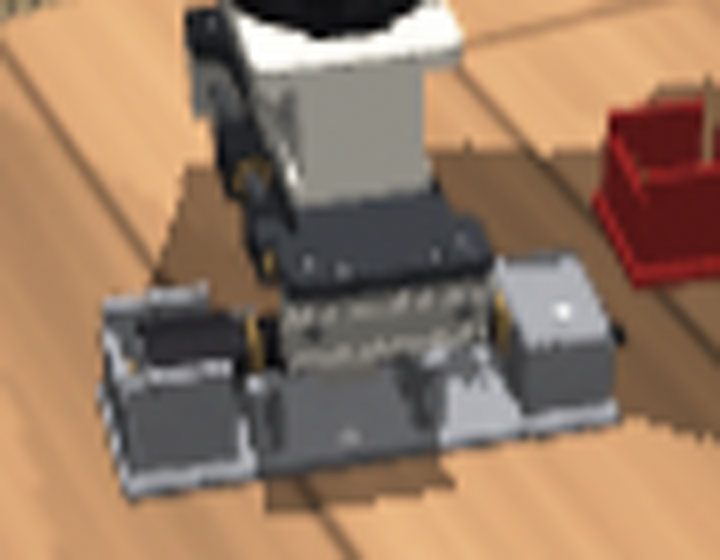

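```bash
python3 -m crank '[{"dx":0,"dy":0,"dz":0,"spin":0},{"dx":0,"dy":0,"dz":0,"spin":0},{"dx":0,"dy":0,"dz":0,"spin":0},{"dx":0,"dy":0,"dz":0,"spin":0},{"dx":0,"dy":0,"dz":0,"spin":0},{"dx":0,"dy":0,"dz":0,"spin":0}]' 55
python3 -m crank '[{"dx":-0.5,"dy":0,"dz":0,"spin":0},{"dx":-1.5,"dy":0,"dz":0,"spin":0},{"dx":-3,"dy":0,"dz":0,"spin":0},{"dx":-6,"dy":0,"dz":0,"spin":0},{"dx":-10,"dy":0,"dz":0,"spin":0},{"dx":-14,"dy":0,"dz":0,"spin":0},{"dx":-18,"dy":3,"dz":4,"spin":0},{"dx":-20,"dy":6,"dz":8,"spin":0},{"dx":-20,"dy":10,"dz":11,"spin":0},{"dx":-20,"dy":13,"dz":14,"spin":0},{"dx":-20,"dy":16,"dz":14,"spin":0},{"dx":-20,"dy":18,"dz":14,"spin":0},{"dx":-20,"dy":18,"dz":14,"spin":0}]' 55
python3 - <<'E'
from h import *
plan([],79.3)
s=shot("scene_16");t=shot("top_16")
crop(s,"s_16",195,110,285,180,8);cv2.imwrite("pics/sf_16.png",s["frame"]);cv2.imwrite("pics/tf_16.png",t["frame"]);crop(t,"t_16",300,175,365,275,6)
E
```

```text
time: 16.67
tool_pos: [489.8, -236.1, 27.4]
tcp_rot: [0.743, 1.571, -2.585]
contact_force: [0.0, 0.3, -0.4]
grip_width: 50.3
time: 17.75
tool_pos: [315.8, -392.8, 229.2]
tcp_rot: [1.846, 1.565, -1.488]
contact_force: [-0.3, 0.2, 0.1]
grip_width: 50.7
t 17.75 tcp [ 315.8 -392.8  229.2] toolx [ 0.    -0.006 -1.   ] y ang -100.99 spin -0.0051 F [-0.3  0.2  0.1] w 50.7 j6 0.72
```

View pics/s_16.png

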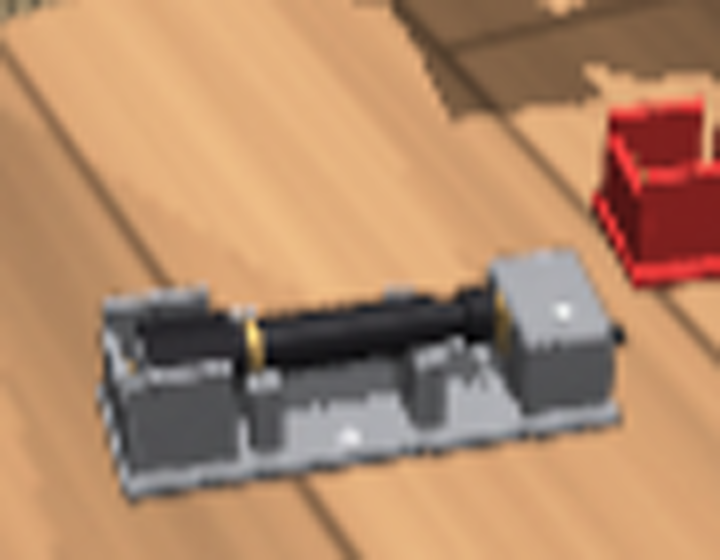

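View pics/t_16.png

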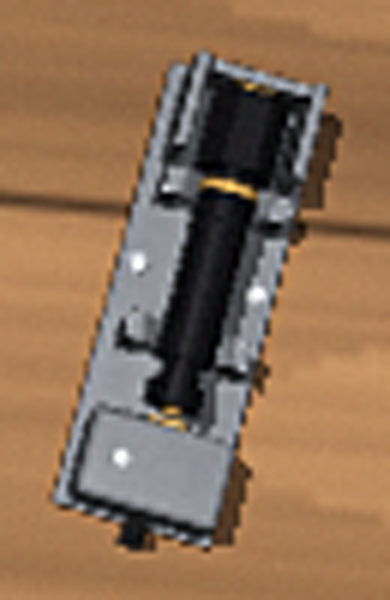

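View pics/sf_16.png

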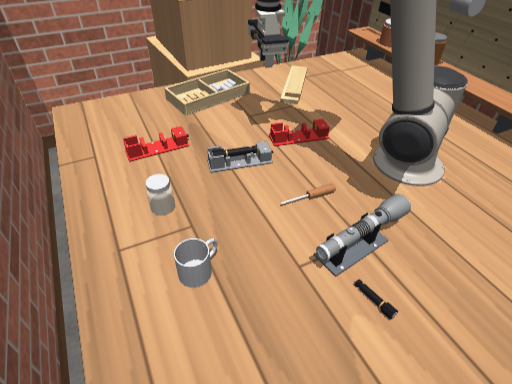

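View pics/tf_16.png

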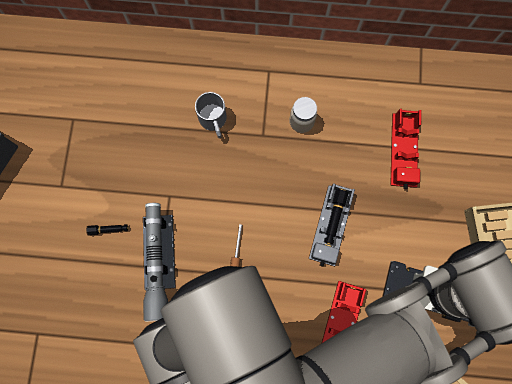

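It lies in the V-rests with its cap between the cheeks (ring at (228,187) in the top crop). One check on height and centring:

```bash
python3 - <<'E'
from h import *
s=load("scene_16");t=load("top_16")
a=np.radians(-10.65);u=np.array([np.cos(a),np.sin(a)]);n=np.array([-u[1],u[0]]);O=np.array([489.3,-235.5])
qt=lambda x,y:(300+x/6-.42,175+y/6-.42); qs=lambda x,y:(195+x/8-.44,110+y/8-.44)
for nm,p,z in(("ring",(228,187),52),("body",(205,290),52),("groove",(180,376),48),("tipend",(174,404),50),("capend",(252,92),55)):
  w=onz(t,*qt(*p),z)[:2]-O; print(nm,np.round([w@u,w@n],1))
for nm,p,z in (("ring",(256,342),40),("tip",(490,308),40)):
  w=onz(s,*qs(*p),z)[:2]-O; print("scene",nm,np.round([w@u,w@n],1))
t0=load("top0");s0=load("scene0")
for b,c,r in((t0,t,(190,85,330,150)),(s0,s,(135,165,225,290)),(s0,s,(278,180,340,208))):
  x0,y0,x1,y1=r;print("diff",cv2.absdiff(b["frame"][y0:y1,x0:x1],c["frame"][y0:y1,x0:x1]).max(2).__gt__(40).sum())
E
```

```text
ring [32.   1.7]
body [-12.2   0.4]
groove [-48.7   1.1]
tipend [-60.8   0.9]
capend [72.9  2.1]
scene ring [29.8 -3.6]
scene tip [-63.7  -2.9]
diff 0
diff 0
diff 0
```

```bash
python3 - <<'E'
from plant import bot
print(bot.close_job())
E
```

```text
the job is handed in; nothing more can be done
None
```

The battery is in the grey charging cradle, lying in both V-rests with its cap between the cheeks, and the job is handed in. I gripped it by its cap, pulled it straight out of the torch tail and laid it on the bench. Then I took it round the middle, lowered it into the cradle, let go and backed the arm well clear. It took about 18 s of the 64 s allowed.

**Position:** The top view puts the battery about 1 mm towards the housing along the cradle, against 6 mm of play at either end. It puts the battery within about 2 mm of centred. It touched down at the expected height, and in the pictures it looks level in both rests.

**Forces:** The highest reading at the end of any move was about 5 N, when setting the battery down.

**Bystanders:** Comparing the first and last pictures showed no change around the jar, the mug or the screwdriver. I did not go near the look-alikes.

**What disagreed:** The two cameras differ by 3 to 5 mm on the battery's sideways position (about +1.5 mm from the top view, −3 mm from the scene view). The scene view showed a similar sideways shift for the cradle itself, so I put it down to calibration. The fingers read about 23 mm on the 24 mm body, but the grip held.

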